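Load a sensor cartridge into the bench reader

ROBOT

A 6-joint arm with a two-finger parallel gripper is mounted at the origin on the work surface. World frame = base frame: x ahead of the robot, y to its left, z up, the work surface at z = 0. Lengths are in m, angles in rad, forces in N, time in s.
With the tool pointing down it reaches from about 0.35 to 0.775 m from the base axis. Payload 5.5 kg.
Tool frame: the origin (TCP) lies between the finger pads; the fingertips stand 19 mm ahead of it and the grasp point (between the pads) is the TCP; z points along the fingers, y is the direction in which the jaws open and shut (so a half turn about z gives the same grasp; the last joint's range is limited). The gripper opens to 85 mm and grips with 20 to 120 N. Pads are 22 mm wide; open, the fingers measure 114 mm over their backs; the gripper's body (76 mm by 85 mm) begins 54 mm behind the grasp point. The pads swing forward as they close: fully open they stand 13 mm farther back than shut.
Start: joints at [1.072, 0.313, 0.046, 1.304, 0, 1.431], TCP at [0.202, 0.538, 0.25] pointing down, gripper open.
Joint ranges: [-2.76, 2.76], [-0.86, 1.69], [-1.03, 1.26], [-2.2, 2.34], [-1.47, 1.5], [-3.14, 3.14]. Speed limits (rad/s): [2.57, 2.57, 3.14, 3.14, 3.14, 3.14].

INTERFACE

Orientations are given as a unit quaternion [w, x, y, z].
In Python, from workcell import get_state, cams, workorder gives the robot as it stands.
- The arm moves only by the tool play_rows, never from a script. Its argument "series" is text: rows parted by semicolons, each of 7 numbers parted by spaces: the opening in per cent of the stroke, from 0 (shut) to 100 (fully open), then the shift along the tool's x, y, z in cm, then the turn, a rotation vector about the tool's x, y, z in degrees. A call has 1 to 12 rows; each row shifts and turns the commanded pose from where the row before left it, along the tool's axes as they then stand; what a row does not reach is not made up. A row lasts 1/8 s, in which the tool goes at most 62.5 mm and 10.7 degrees, less where a joint would pass 70% of its speed; a pose out of reach is approached as far as the arm can. A call with a gripper value outside its range is refused whole. The fingers move at their own pace and stop on an object; "newtons" is the grip in N (left out, the last holds). Time passes only in rows, so rows that do not move let the fingers close. It gives the time, the measured TCP pose, the force and the opening at its end, in the units of the state.
- get_state(): the state, without advancing time (a new reading comes with each control period).
- cams.read_camera(name): name is "side" or "top"; returns the picture (400x640x3 uint8, red, green, blue); there is no depth.
- cams.get_calibration(name): a dict with "fx", "fy", "cx", "cy" (pixels), "rvec" (rotation vector, rad) and "tvec" (3), from world to camera coordinates, as OpenCV has them. Camera axes: x right, y down, z forward; pixel columns grow to the right and rows downward; lengths in m; the calibration is good to about 2 mm. A picture is of the moment at which its call begins. get_calibration takes no time and is no camera call.
- workorder.hand_in(): hands the job in, once; it reports no verdict.
The state is a dict: "clock": time; "joint_pos": joint angles; "qvel": joint speeds; "tau": joint torques, N m; "tcp_pos": TCP position; "orientation": TCP orientation; "wrist_force": force on the tool from outside, world axes, zero at the start; "ft_torque": the same for the moment, N m; "finger_gap": finger opening in m.
Only numpy, scipy, OpenCV 4.12 (cv2) and the standard library are available. Lean on these libraries where they do the work, as an engineer would, in place of code of your own. Each camera call takes 0.05 s, during which the arm holds its last target.

TASK

Swing the lid of the clamshell case open, past vertical, so that it stays open by itself, and take out the sensor cartridge. Set the cartridge fully home in the pocket of the reader, lowering it in rather than letting it fall, then swing the reader's locking lever all the way shut over it. Leave the lid open and everything else on the bench where it is.

Things in the scene. Friction and masses are not known exactly. Their poses are not given: they have to be found in the camera images.
- case: Grey clamshell case fixed to the bench, 130 mm (x) by 120 mm (y), 60 mm high when shut. Origin: under its centre; z up; the hinge is along its +x rim, away from the robot. Walls 4 mm thick, up to 28 mm above the bench; inner floor 8 mm above the bench; the lid is a shell that makes the rest of the height.
- lid_bar (a point): Centre of the lid's handle: a round level dark steel bar, 10 mm thick, 80 mm long along the case's y, on a like post at each end. Lid shut: 36 mm above the lid's flat top, 15 mm in from its front edge, 96 mm above the bench. Axes turn with the lid; shut, they match the case's. The bar can turn between gripping fingers as the lid swings.
- lid_hinge (a point): Middle of the lid's hinge line, 28 mm above the bench, 65 mm from the case's centre along its +x; axes as the case, the hinge line along y. With the lid shut the bar's centre is at x -115, z +68 mm from here; it moves up and over towards +x, round this line, as the lid opens.
- lid (a joint): Lid angle in rad: 0 shut, grows as it opens, stop at 1.92. The lid weighs about 0.2 kg; let go below about 1.1 it falls shut, beyond that it falls open on to its stop at 1.92 and stays.
- cartridge_center (a point): Centre (half-way up) of the sensor cartridge: loose upright white block, 30 (x) x 60 (y) x 46 mm high (z), grey ribs and small brass contacts on its long sides, about 90 g. Starts in the middle of the shut case on its inner floor, long side about along the case's y, between ribs 6 mm high, about 46 mm from each side wall. Its top is 26 mm above the case walls. Fits the reader either way round.
- dock_seat (a point): Where the cartridge's centre is when home in the reader, a white box 150 x 150 x 40 mm high fixed to the bench. Pocket in the middle of its top: 34 mm (x of this point) by 64 mm (y), 16 mm deep, 3 mm chamfer round the mouth. This point is 47 mm above the bench, on the pocket's axis, z up. Home, the cartridge stands 30 mm above the reader's top.
- lever_pivot (a point): Pivot of the reader's locking lever, on a post 22 mm thick and 41 mm tall on the reader's top, 52 mm from the pocket's centre along dock_seat's +y. The axis is vertical. This point is at mid-thickness of the lever, 77 mm above the bench; axes as dock_seat.
- lever_knob (a point): Centre of the upright round black knob (16 mm thick, 28 mm tall) on the free end of the lever, 98 mm from the pivot axis, 95 mm above the bench. The lever is a flat dark steel bar, 15 mm wide, 8 mm thick, that swings level, its underside 33 mm above the reader's top. A cartridge that is not home blocks it.
- lever (a joint): Lever angle in rad about the vertical: 0 shut, at its stop, pointing from the pivot along dock_seat's -y across the cartridge, 3 mm above it. Grows counterclockwise seen from above as it opens; at 1.57 it points along dock_seat's +x. Starts open, 1.4 to 1.9; friction (0.3 N at the knob) holds it where it is left.
- dish: Bystander: clear lidded culture dish, 62 mm across, 16 mm high; origin under its centre.
- marker_mid (a point): Bystander: middle of a grey marker pen lying on the bench, 14 mm thick, 130 mm long along its x.
- wash_bottle: Bystander: white bottle, 66 mm across, 170 mm high; origin under its centre.
- reagent_bottle: Bystander: amber bottle, 56 mm across, 120 mm high; origin under its centre.
- beaker: Bystander: glass beaker, 64 mm across, 75 mm high; origin under its centre.
- tip_box: Bystander: pipette tip box with grey lid, 87 x 122 x 66 mm; origin under its centre.
There are look-alikes about, which are no part of the job. Leave any yellow look-alike of the part that bears dock_seat alone.

How it is judged:
On the way, in this order (a step that is already met when the one before it is completed fails the run):
1. the lid is open past vertical (above 1.65 rad) (value of joint lid above 1.65 rad), for 0.2 s.
2. the cartridge is home in the reader's pocket while the lever is still open (above 0.6 rad) (horizontal distance between cartridge_center and dock_seat below 0.005 m and z of cartridge_center in the frame of dock_seat between -0.004 and 0.003 m and angle between cartridge_center's own z axis and vertical below 0.06 rad and angle between the y axis of cartridge_center and the y axis of dock_seat, either way round below 0.12 rad and value of joint lever above 0.6 rad), for 0.2 s.
At the end, for the whole second after the job is handed in: The lid rests open (above 1.65 rad); the cartridge stands home in the reader's pocket (within 5 mm sideways, not more than 3 mm high, upright within 0.06 rad, in line within 0.12 rad) and at rest; the lever is shut (below 0.12 rad) (value of joint lid above 1.65 rad and value of joint lever below 0.12 rad and linear speed of cartridge below 0.02 m/s and horizontal distance between cartridge_center and dock_seat below 0.005 m and z of cartridge_center in the frame of dock_seat between -0.004 and 0.003 m and angle between cartridge_center's own z axis and vertical below 0.06 rad and angle between the y axis of cartridge_center and the y axis of dock_seat, either way round below 0.12 rad); the robot touches nothing.
It fails at once if the cartridge falls free (faster than 0.7 m/s out of the fingers, a fall of about 25 mm) (contact force between cartridge and the fingers below 0.2 N and linear speed of cartridge above 0.7 m/s).
It fails at once if a loose bystander is moved by more than 40 mm (distance of any of dish, marker_mid, wash_bottle, reagent_bottle, beaker, tip_box from where it was at the start of the episode above 0.04 m).
It also fails if it takes over 64 s, if anything falls off the work surface, if the arm or the gripper's body presses on something with over 40 N, if the wrist force passes 120 N, or if a joint passes its speed limit or range.

## Working session

There is one attempt and no reset: what is moved stays moved. The work goes in short steps, Python scripts to look and compute and a tool call to move; the robot and the scene stay as the last step left them, time stands still between calls to the robot, and variables do not carry over. Pictures are saved under pics/ and viewed, and the job is handed in when it is done.

Besides the shell and the picture viewer there is one more tool, called after "Call:" by a JSON object that holds its "op" and its "data", one argument or row to a line. play_rows: Moves the arm, as the interface text tells. Its arguments: {"type":"object","properties":{"series":{"type":"string"},"newtons":{"type":"number"}},"required":["series"]}

```bash
ls; mkdir -p pics
python3 - <<'E'
from workcell import get_state,cams
import cv2
print(get_state())
for n in("side","top"):
    im=cams.read_camera(n);cv2.imwrite(f"pics/{n}0.png",cv2.cvtColor(im,cv2.COLOR_RGB2BGR));print(n,cams.get_calibration(n))
E
```

```text
pics
{'clock': 0.0, 'joint_pos': array([1.07242795e+00, 3.14010167e-01, 4.49973685e-02, 1.30359472e+00,
       4.62915888e-05, 1.43118547e+00]), 'qvel': array([ 0.00057883,  0.00038512, -0.00190854, -0.00160204,  0.00162822,
       -0.00089098]), 'tau': array([-1.16592426e-03, -4.80630720e+01,  2.98529434e+01,  1.97452650e-02,
       -1.25500528e-04, -2.00309597e-05]), 'tcp_pos': array([0.20166756, 0.53797956, 0.2494108 ]), 'orientation': array([-3.05980147e-04,  1.78418284e-01,  9.83954316e-01, -8.52653945e-04]), 'wrist_force': array([ 0.37142184, -1.03763573, -0.26730054]), 'ft_torque': array([ 0.01880908, -0.03258548,  0.00628789]), 'finger_gap': 0.08541420780844873}
side {'fx': 391.910417147018, 'fy': 391.910417147018, 'cx': 321.77448762073755, 'cy': 188.75640536781134, 'rvec': array([ 0.28876394, -2.80597189,  1.14347755]), 'tvec': array([0.47675351, 0.19939398, 0.87812317])}
top {'fx': 479.59703992068296, 'fy': 479.59703992068296, 'cx': 317.8381018200119, 'cy': 205.11382216648076, 'rvec': array([ 2.12132293, -2.18241937,  0.13309335]), 'tvec': array([-0.06474449,  0.52294341,  1.39432164])}
```

View pics/side0.png

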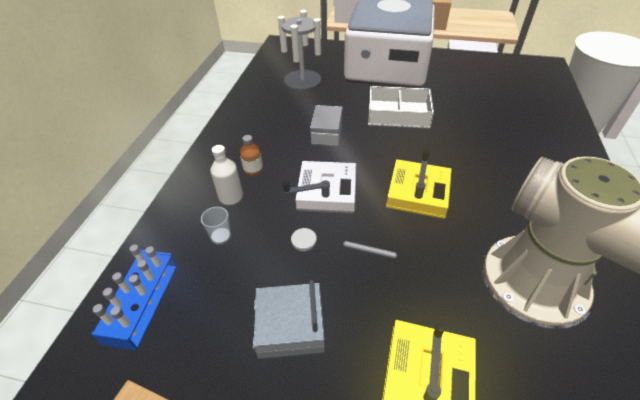

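View pics/top0.png

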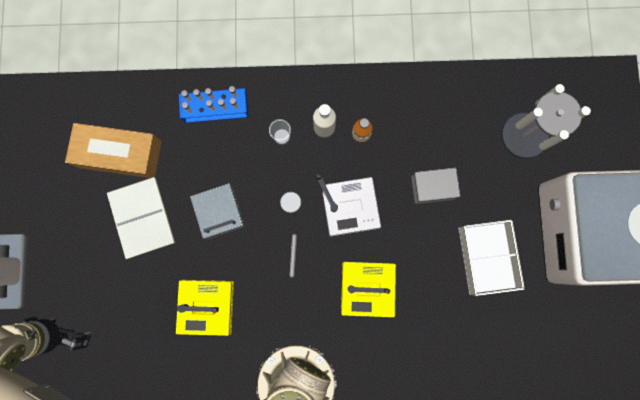

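```bash
cat > h.py <<'E'
import numpy as np, cv2
from workcell import get_state,cams,workorder
def cal(n):
    c=cams.get_calibration(n);K=np.array([[c['fx'],0,c['cx']],[0,c['fy'],c['cy']],[0,0,1]]);return K,np.array(c['rvec']),np.array(c['tvec'])
def proj(n,P):
    K,r,t=cal(n);return cv2.projectPoints(np.array(P,float).reshape(-1,3),r,t,K,None)[0].reshape(-1,2)
def ray(n,uv,z):
    K,r,t=cal(n);R=cv2.Rodrigues(r)[0];o=-R.T@t;out=[]
    for p in np.atleast_2d(uv):
        d=R.T@np.linalg.solve(K,[p[0],p[1],1]);out.append(o+d*(z-o[2])/d[2])
    return np.array(out)
def snap(n,name):
    im=cv2.cvtColor(cams.read_camera(n),cv2.COLOR_RGB2BGR);cv2.imwrite(f"pics/{name}.png",im);return im
def crop(im,x0,y0,w,h,s,name):
    cv2.imwrite(f"pics/{name}.png",cv2.resize(im[y0:y0+h,x0:x0+w],None,fx=s,fy=s,interpolation=cv2.INTER_CUBIC))
E
python3 - <<'E'
from h import *
t=cv2.imread('pics/top0.png');s=cv2.imread('pics/side0.png')
crop(t,180,165,80,80,7,'c1');crop(t,310,165,80,80,7,'c2');crop(s,240,150,130,210,3,'c3')
a=np.hstack([cv2.imread('pics/c1.png'),]);
E
```

```text
(no output)
```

View pics/c1.png

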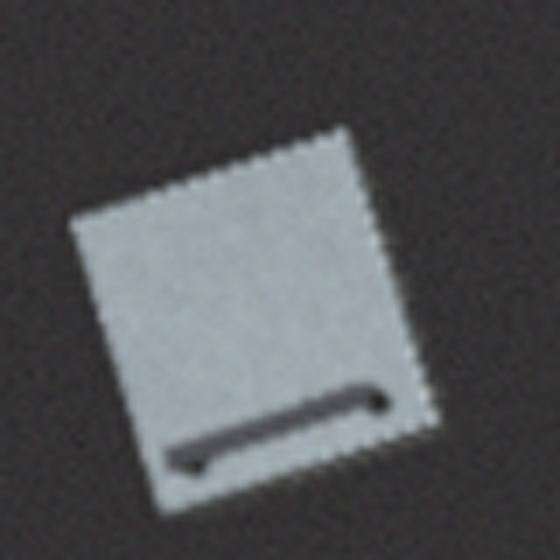

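View pics/c2.png

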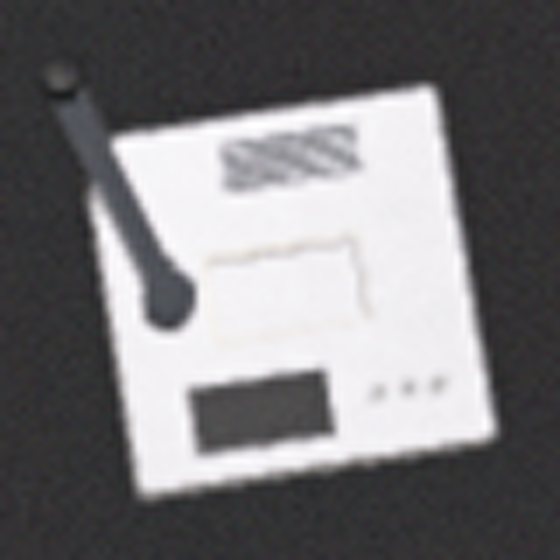

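Run:
```python
from h import *
s=cv2.imread('pics/side0.png')
crop(s,240,270,100,90,7,'c3');crop(s,275,150,100,75,7,'c4')
```

```text
(no output)
```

View pics/c3.png

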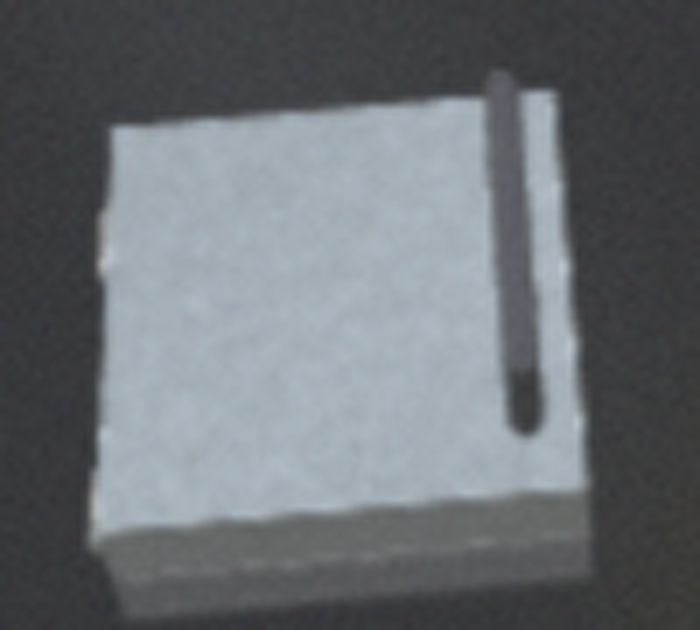

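View pics/c4.png

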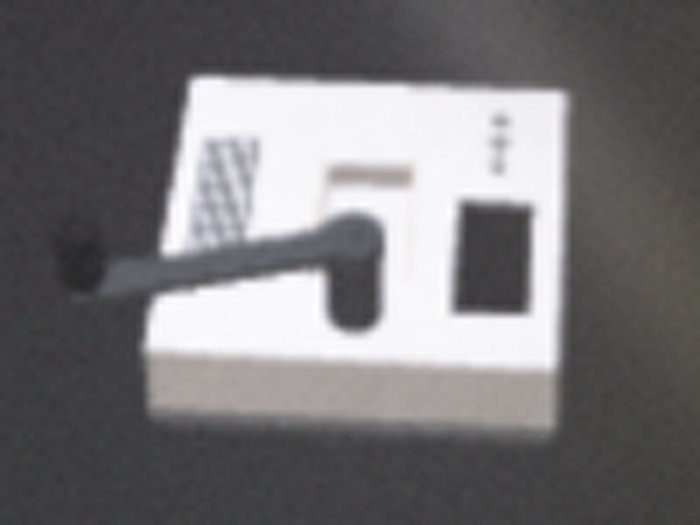

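```bash
cat > fit.py <<'E'
from h import *
from scipy.optimize import least_squares
def full(c,x0,y0): return [((u+.5)/7-.5+x0,(v+.5)/7-.5+y0) for u,v in c]
def W(p,L):
    c,s=np.cos(p[2]),np.sin(p[2]);L=np.array(L,float);return np.c_[p[0]+c*L[:,0]-s*L[:,1],p[1]+s*L[:,0]+c*L[:,1],L[:,2]]
def fit(obs,p0):
    f=lambda p:np.concatenate([(proj(n,W(p,L))-uv).ravel() for n,L,uv in obs])
    r=least_squares(f,p0,loss='soft_l1');return r.x,f(r.x).reshape(-1,2)
E
python3 - <<'E'
from fit import *
# case: order +x+y, +x-y, -x-y, -x+y
L=[(a*.065,b*.06,.06) for a,b in((1,1),(1,-1),(-1,-1),(-1,1))]
t=full([(72,218),(347,128),(440,425),(163,515)],180,165)
# side: left=+x, image down = +y
s=full([(95,535),(112,127),(558,90),(588,490)],240,270)
for o in ([('top',L,t)],[('side',L,s)],[('top',L,t),('side',L,s)]):
    p,r=fit(o,[.5,.25,.25]);print(p,np.round(r,1).tolist())
# bar check
print(proj('top',W(p,[(-.05,.04,.096),(-.05,-.04,.096)])),proj('side',W(p,[(-.05,.04,.096),(-.05,-.04,.096)])))
D=[(a*.075,b*.075,.04) for a,b in((1,1),(1,-1),(-1,-1),(-1,1))]
t=full([(90,138),(437,85),(497,437),(140,495)],310,165)
s=full([(147,350),(190,77),(568,92),(560,367)],275,150)
for o in ([('top',D,t)],[('side',D,s)],[('top',D,t),('side',D,s)]):
    p,r=fit(o,[.5,-.15,.1]);print(p,np.round(r,1).tolist())
# pocket mouth check
P=[(a*.02,b*.035,.04) for a,b in((1,1),(1,-1),(-1,-1),(-1,1))]
print((proj('top',W(p,P))-[310,165])*7,(proj('side',W(p,P))-[275,150])*7)
k=ray('top',full([(62,78)],310,165),.109);ks=ray('side',full([(80,255)],275,150),.1);print(k,ks)
c,s_=np.cos(p[2]),np.sin(p[2]);pv=p[:2]+.052*np.array([-s_,c]);print('pivot',pv,[np.hypot(*(q[0,:2]-pv)) for q in(k,ks)],[np.arctan2(*(q[0,:2]-pv)[::-1])-p[2]+np.pi/2 for q in(k,ks)])
for n,uv,z in(('dish',(290,202),.016),('beaker',(280,130),.0375),('mk1',(294,236),.007),('mk2',(292,275),.007),('wash',(324,110),.17),('reag',(364,123),.12),('tip',(436,184),.066)):print(n,ray('top',uv,z).round(3))
E
```

```text
[0.51055477 0.21803726 0.293442  ] [[0.3, 0.2], [0.0, 0.3], [-0.2, -0.4], [-0.1, -0.2]]
[0.50675395 0.22033932 0.29271291] [[0.2, -0.3], [0.2, 0.2], [-0.5, 0.4], [0.0, -0.0]]
[0.50787182 0.21946598 0.29361153] [[-0.2, 1.1], [-0.5, 1.2], [-0.7, 0.6], [-0.6, 0.8], [-0.2, -0.9], [-0.2, -0.3], [-0.9, -0.1], [-0.4, -0.6]]
[[204.40070912 230.91139969]
 [231.38141004 221.99675593]] [[313.73728382 320.54336578]
 [311.0434459  282.14387332]]
[ 0.51566962 -0.17812183  0.12153037] [[-0.1, 0.4], [0.0, 0.5], [-0.2, -0.2], [0.4, -0.8]]
[ 0.51128544 -0.17665168  0.13784198] [[0.2, -0.0], [0.5, 0.2], [-0.4, -0.1], [-0.2, 0.0]]
[ 0.51313448 -0.17763312  0.1304039 ] [[-0.5, 1.5], [-0.4, 1.2], [-0.2, 0.4], [0.5, 0.2], [-0.6, -0.6], [0.1, -0.2], [-0.8, -0.2], [-1.1, -0.2]]
[[197.64360368 257.13324029]
 [360.61670753 231.1753941 ]
 [376.65255648 323.72428781]
 [213.10016172 349.83575896]] [[298.7649985  272.02280383]
 [314.71055667 145.21963397]
 [416.26358807 149.53011328]
 [405.0951046  276.88912774]]
[[ 0.59523923 -0.08387356  0.109     ]] [[ 0.59195234 -0.07782558  0.1       ]]
pivot [ 0.50637268 -0.12607463] [np.float64(0.09837781703886868), np.float64(0.09824383239910527)] [np.float64(1.8837439645316898), np.float64(1.9537620904009247)]
dish [[0.535 0.004 0.016]]
beaker [[0.753 0.029 0.038]]
mk1 [[ 0.433 -0.005  0.007]]
mk2 [[0.317 0.003 0.007]]
wash [[ 0.767 -0.104  0.17 ]]
reag [[ 0.742 -0.218  0.12 ]]
tip [[ 0.569 -0.426  0.066]]
```

```bash
cat > plan.py <<'E'
from h import *
from scipy.spatial.transform import Rotation as Ro, Slerp
CASE=np.array([.5087,.2192,.2935]); DOCK=np.array([.5135,-.1774,.130])
def loc(B,x,y,z):
    c,s=np.cos(B[2]),np.sin(B[2]);return np.array([B[0]+c*x-s*y,B[1]+s*x+c*y,z])
def down(yang): # tool y at angle yang in world, z down
    y=np.array([np.cos(yang),np.sin(yang),0]);z=np.array([0,0,-1.]);x=np.cross(y,z);return Ro.from_matrix(np.c_[x,y,z])
def cur():
    s=get_state();q=s['orientation'];return np.array(s['tcp_pos']),Ro.from_quat([q[1],q[2],q[3],q[0]]),s
def steps(pts,g,start=None):
    """pts: list of (pos,rot,n rows)"""
    p,R,_=cur() if start is None else (*start,0)
    rows=[]
    for P,Q,n in pts:
        sl=Slerp([0,1],Ro.concatenate([R,Q]))
        a,A=p,R
        for i in range(1,n+1):
            b=p+(P-p)*i/n;B=sl(i/n)
            d=A.inv().apply(b-a)*100;r=(A.inv()*B).as_rotvec(degrees=True)
            rows.append(f"{g} "+" ".join(f"{v:.2f}".rstrip('0').rstrip('.') if abs(v)>.005 else '0' for v in [*d,*r]))
            a,A=b,B
        p,R=P,Q
    print("; ".join(rows))
E
python3 - <<'E'
from plan import *
steps([(loc(CASE,-.05,0,.19),down(CASE[2]),10)],100)
E
```

```text
100 -3.6 -2.21 0.6 -0.01 0 5.26; 100 -3.78 -1.87 0.6 -0.01 0 5.26; 100 -3.94 -1.52 0.6 -0.01 0 5.26; 100 -4.06 -1.15 0.6 -0.01 0 5.26; 100 -4.15 -0.77 0.6 -0.01 0 5.26; 100 -4.2 -0.39 0.6 -0.01 0 5.26; 100 -4.22 0 0.6 -0.01 0 5.26; 100 -4.2 0.39 0.6 -0.01 0 5.26; 100 -4.15 0.77 0.59 -0.01 0 5.26; 100 -4.06 1.15 0.59 -0.01 0 5.26
```

Call:
{"op": "play_rows", "data": {
  "series": "100 -3.6 -2.2 0.6 0 0 5.26; 100 -3.8 -1.9 0.6 0 0 5.26; 100 -3.9 -1.5 0.6 0 0 5.26; 100 -4.1 -1.15 0.6 0 0 5.26; 100 -4.15 -0.8 0.6 0 0 5.26; 100 -4.2 -0.4 0.6 0 0 5.26; 100 -4.2 0 0.6 0 0 5.26; 100 -4.2 0.4 0.6 0 0 5.26; 100 -4.15 0.8 0.6 0 0 5.26; 100 -4.1 1.15 0.6 0 0 5.26; 100 0 0 0 0 0 0; 100 0 0 0 0 0 0",
  "newtons": 30
}}

```text
clock: 1.6
tcp_pos: [0.4608, 0.2049, 0.19]
orientation: [-0.001, 0.596, 0.803, -0.0]
wrist_force: [0.2, 0.3, 0.9]
finger_gap: 0.0851
```

Run:
```python
from plan import *
p,R,s=cur();print(p,s['clock'],R.as_matrix().round(3).tolist(),s['wrist_force'])
t=snap('top','t1');sd=snap('side','s1')
print(proj('top',[p]),proj('side',[p]))
crop(t,160,130,160,130,5,'t1c');crop(sd,220,170,160,150,4,'s1c')
steps([(loc(CASE,-.05,0,.098),down(CASE[2]),4)],100)
```

```text
[0.46078823 0.20485156 0.18998525] 1.6 [[-0.29, 0.957, -0.001], [0.957, 0.29, 0.0], [0.0, -0.001, -1.0]] [0.16874119 0.31945684 0.86326509]
[[210.33920364 223.14593429]] [[309.95617068 273.45309166]]
100 -0.02 0 2.31 0 0 0.03; 100 -0.02 0 2.31 0 0 0.03; 100 -0.02 0 2.31 0 0 0.03; 100 -0.02 0 2.31 0 0 0.03
```

View pics/t1c.png

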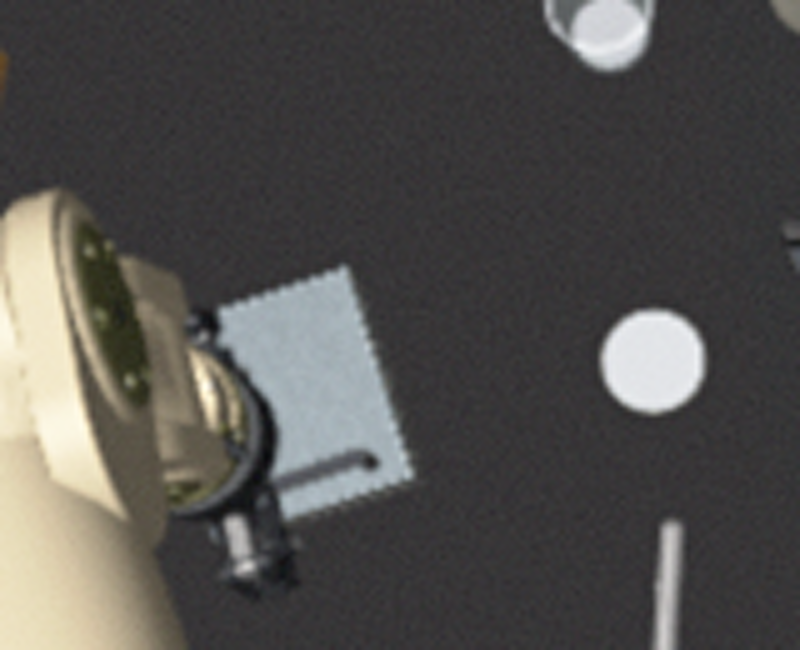

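View pics/s1c.png

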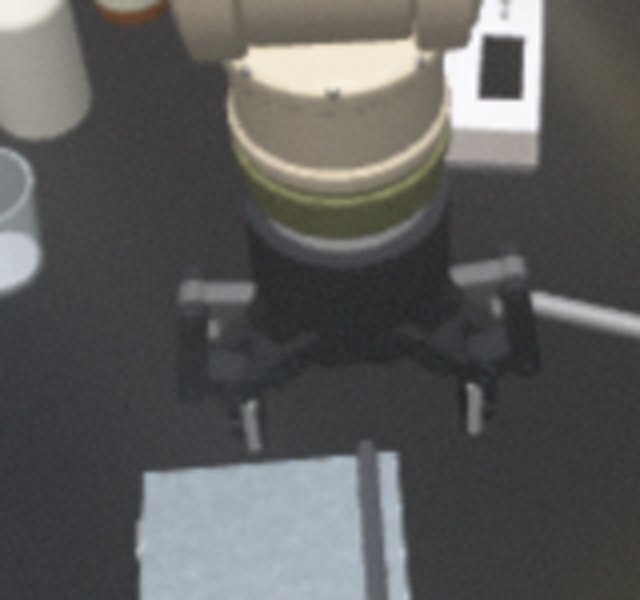

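Call:
{"op": "play_rows", "data": {
  "series": "100 0 0 2.3 0 0 0; 100 0 0 2.3 0 0 0; 100 0 0 2.3 0 0 0; 100 0 0 2.4 0 0 0; 100 0 0 0 0 0 0; 0 0 0 0 0 0 0; 0 0 0 0 0 0 0; 0 0 0 0 0 0 0; 0 0 0 0 0 0 0; 0 0 0 0 0 0 0; 0 0 0 0 0 0 0"
}}

```text
clock: 3.08
tcp_pos: [0.4605, 0.2046, 0.0977]
orientation: [-0.0, 0.596, 0.803, -0.001]
wrist_force: [-3.4, -1.1, 5.1]
finger_gap: 0.009
```

Run:
```python
from plan import *
p,R,s=cur();print(p,s['wrist_force'])
sd=snap('side','s2');crop(sd,220,200,160,150,4,'s2c')
c,si=np.cos(CASE[2]),np.sin(CASE[2]);ex=np.array([c,si,0])
H=p+.115*ex-np.array([0,0,.068])  # hinge from current bar centre
ey=np.array([-si,c,0])
pts=[]
R0=down(CASE[2])
N=26
for i in range(1,N+1):
    th=1.80*i/N
    b=H+ex*(-.115*np.cos(th)+.068*np.sin(th))+np.array([0,0,1])*(.115*np.sin(th)+.068*np.cos(th))
    pts.append((b,Ro.from_rotvec(ey*np.radians(15)*i/N)*R0,1))
print(pts[-1][0], b)
steps(pts,0)
```

```text
[0.46049106 0.20457498 0.09769474] [-3.41572131 -1.07521453  5.11508469]
[0.65897408 0.2645622  0.12623748] [0.65897408 0.2645622  0.12623748]
0 0 0.5 -0.78 0.5 0 0.02; 0 0 0.54 -0.75 0.58 0 0; 0 0 0.59 -0.71 0.58 0 0; 0 0 0.63 -0.68 0.58 0 0; 0 0 0.67 -0.64 0.58 0 0; 0 0 0.7 -0.6 0.58 0 0; 0 0 0.74 -0.56 0.58 0 0; 0 0 0.77 -0.51 0.58 0 0; 0 0 0.8 -0.47 0.58 0 0; 0 0 0.82 -0.42 0.58 0 0; 0 0 0.85 -0.37 0.58 0 0; 0 0 0.87 -0.32 0.58 0 0; 0 0 0.89 -0.27 0.58 0 0; 0 0 0.9 -0.21 0.58 0 0; 0 0 0.91 -0.16 0.58 0 0; 0 0 0.92 -0.11 0.58 0 0; 0 0 0.92 -0.05 0.58 0 0; 0 0 0.92 0 0.58 0 0; 0 0 0.92 0.06 0.58 0 0; 0 0 0.92 0.11 0.58 0 0; 0 0 0.91 0.17 0.58 0 0; 0 0 0.9 0.22 0.58 0 0; 0 0 0.88 0.27 0.58 0 0; 0 0 0.87 0.32 0.58 0 0; 0 0 0.85 0.38 0.58 0 0; 0 0 0.82 0.42 0.58 0 0
```

View pics/s2c.png

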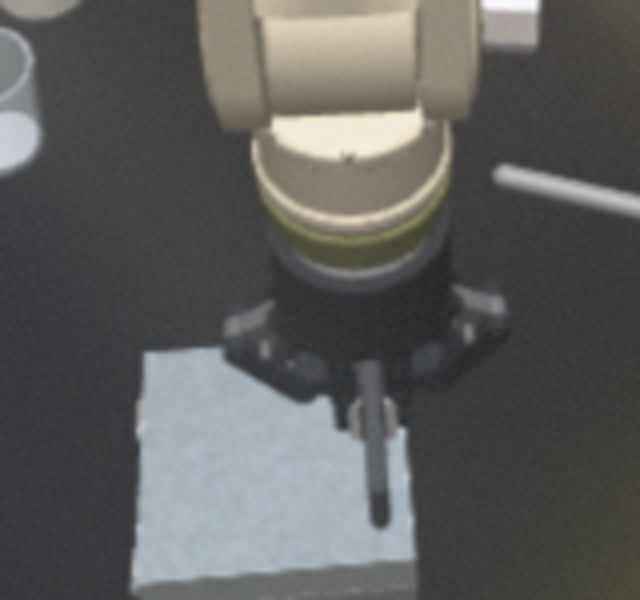

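Call:
{"op": "play_rows", "data": {
  "series": "0 0 0.5 -0.78 0.75 0 0; 0 0 0.54 -0.75 0.75 0 0; 0 0 0.59 -0.71 0.75 0 0; 0 0 0.63 -0.67 0.75 0 0; 0 0 0.67 -0.63 0.75 0 0; 0 0 0.71 -0.59 0.75 0 0; 0 0 0.75 -0.54 0.75 0 0; 0 0 0.78 -0.5 0.75 0 0"
}}

```text
clock: 4.12
tcp_pos: [0.509, 0.2194, 0.1477]
orientation: [-0.033, 0.595, 0.802, -0.045]
wrist_force: [-11.4, -3.9, 16.8]
finger_gap: 0.0087
```

```bash
cat > arc.py <<'E'
from plan import *
import sys
p,R,s=cur();th1=float(sys.argv[1]);tilt1=float(sys.argv[2]);N=int(sys.argv[3])
P0=np.array([.46049,.20457,.09769]);c,si=np.cos(CASE[2]),np.sin(CASE[2]);ex=np.array([c,si,0]);ey=np.array([-si,c,0])
H=P0+.115*ex-np.array([0,0,.068]);d=p-H;r=d@ex;ang=np.arctan2(d[2],r)
th=np.arctan2(.068,-.115)-ang
tilt=np.degrees(np.arctan2(-R.as_matrix()[:,2]@ex,-R.as_matrix()[2,2]))
print('th',th,'rad',np.hypot(r,d[2]),'lat',d@ey,'tilt',tilt,'F',s['wrist_force'],s['ft_torque'],s['finger_gap'],s['joint_pos'].round(2))
pts=[]
for i in range(1,N+1):
    t=th+(th1-th)*i/N
    b=H+ex*(-.115*np.cos(t)+.068*np.sin(t))+np.array([0,0,1])*(.115*np.sin(t)+.068*np.cos(t))
    pts.append((b,Ro.from_rotvec(ey*np.radians(tilt+(tilt1-tilt)*i/N))*down(CASE[2]),1))
steps(pts,0)
E
python3 arc.py 1.2 13 9
```

```text
th 0.5383872879042113 rad 0.1344076852354887 lat 0.00018163235464550227 tilt 6.432514356363394 F [-11.3648831   -3.89436546  16.80105446] [-0.79596209  2.7615226  -0.05171182] 0.008737526343239294 [ 0.26  0.41 -0.07  1.2  -0.    1.54]
0 -0.02 0.87 -0.47 0.73 0 0.04; 0 0 0.86 -0.48 0.73 0 0; 0 0 0.88 -0.43 0.73 0 0; 0 0 0.91 -0.37 0.73 0 0; 0 0 0.93 -0.32 0.73 0 0; 0 0 0.95 -0.26 0.73 0 0; 0 0 0.96 -0.2 0.73 0 0; 0 0 0.97 -0.15 0.73 0 0; 0 0 0.98 -0.09 0.73 0 0
```

Call:
{"op": "play_rows", "data": {
  "series": "0 0 0.8 -0.6 0.75 0 0; 0 0 0.86 -0.48 0.75 0 0; 0 0 0.88 -0.43 0.75 0 0; 0 0 0.91 -0.37 0.75 0 0; 0 0 0.93 -0.32 0.75 0 0; 0 0 0.95 -0.26 0.75 0 0; 0 0 0.96 -0.2 0.75 0 0; 0 0 0.97 -0.15 0.75 0 0; 0 0 0.98 -0.09 0.75 0 0"
}}

```text
clock: 5.25
tcp_pos: [0.5941, 0.2454, 0.1623]
orientation: [-0.067, 0.592, 0.798, -0.09]
wrist_force: [-0.1, 1.4, 7.9]
finger_gap: 0.009
```

```bash
python3 arc.py 1.83 20 9
```

```text
th 1.2208009360396237 rad 0.13485873534279472 lat 0.0004342685762363193 tilt 12.842039195794642 F [-0.10664928  1.44017622  7.8634555 ] [ 0.00564554  0.48436843 -0.03552742] 0.009000241965959098 [ 0.27  0.67  0.38  1.5  -0.    1.55]
0 -0.04 0.91 0.12 0.8 -0.04 0.04; 0 0 0.9 0.04 0.8 0 0; 0 0 0.9 0.09 0.8 0 0; 0 0 0.89 0.14 0.8 0 0; 0 0 0.88 0.19 0.8 0 0; 0 0 0.87 0.23 0.8 0 0; 0 0 0.86 0.28 0.8 0 0; 0 0 0.84 0.33 0.8 0 0; 0 0 0.82 0.37 0.8 0 0
```

Call:
{"op": "play_rows", "data": {
  "series": "0 0 0.91 -0.05 0.8 0 0; 0 0 0.9 0.03 0.8 0 0; 0 0 0.9 0.08 0.8 0 0; 0 0 0.89 0.13 0.8 0 0; 0 0 0.88 0.18 0.8 0 0; 0 0 0.87 0.22 0.8 0 0; 0 0 0.86 0.27 0.8 0 0; 0 0 0.84 0.32 0.8 0 0; 0 0 0.82 0.36 0.8 0 0; 0 0 0 0 0 0 0"
}}

```text
clock: 6.5
tcp_pos: [0.663, 0.2664, 0.1246]
orientation: [-0.104, 0.587, 0.791, -0.139]
wrist_force: [-0.8, 2.3, 0.3]
finger_gap: 0.0091
```

```bash
python3 arc.py 1.83 20 1
python3 - <<'E'
from h import *
sd=snap('side','s3');crop(sd,180,170,180,150,4,'s3c')
E
```

```text
th 1.831861035190051 rad 0.13556838235349444 lat 0.0005845405808795727 tilt 19.93113063645904 F [-0.80754921  2.34754654  0.25942812] [ 0.51013085 -0.19768825 -0.07864147] 0.009097660732627886 [ 0.27  1.02  0.92  1.82 -0.01  1.55]
0 -0.06 -0.11 0.17 0.07 -0.05 0.04
```

View pics/s3c.png

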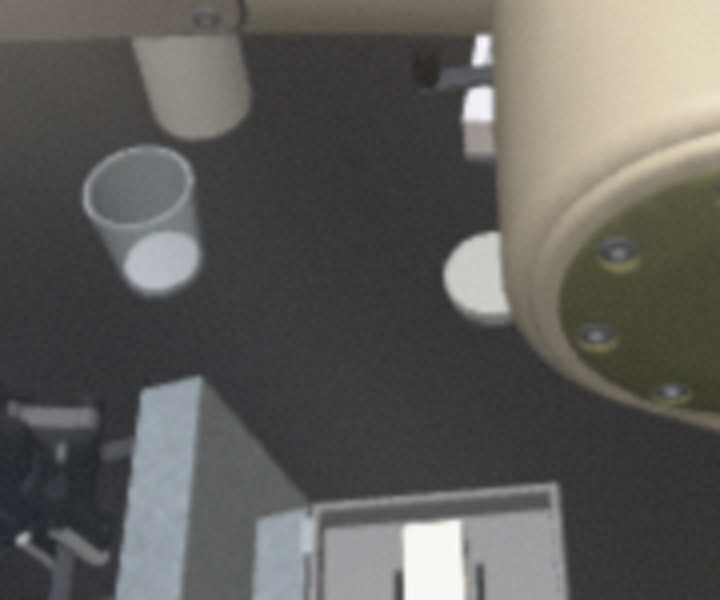

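Call:
{"op": "play_rows", "data": {
  "series": "35 0 0 0 0 0 0; 35 0 0 0 0 0 0; 35 0 0 0 0 0 0; 35 0 0 0 0 0 0; 35 0 0.4 0 0 0 0; 35 0 0 -1.5 0 0 0; 35 0 0 -1.5 0 0 0; 35 0 0 -1.5 0 0 0; 35 0 0 0 0 0 0"
}}

```text
clock: 7.68
tcp_pos: [0.6773, 0.27, 0.1643]
orientation: [-0.103, 0.587, 0.791, -0.139]
wrist_force: [-0.3, 0.3, 0.4]
finger_gap: 0.0297
```

Run:
```python
from plan import *
p,R,s=cur();print(p,s['wrist_force'],s['finger_gap'],s['joint_pos'].round(2))
sd=snap('side','s4');crop(sd,180,200,180,150,4,'s4c')
steps([(p+[-.0,0,.07],R,3),(loc(CASE,.13,0,.24),down(CASE[2]),3),(loc(CASE,0,0,.24),down(CASE[2]),4)],35)
```

```text
[0.67732534 0.27000134 0.16430537] [-0.33195256  0.32133028  0.41418771] 0.029715976788279985 [ 0.27  1.13  1.26  2.05 -0.01  1.55]
35 0 -0.81 -2.17 0.06 0 0; 35 0 -0.81 -2.17 0.06 0 0; 35 0 -0.82 -2.17 0.06 0 0; 35 0.01 -1.51 0.35 -6.64 0 0.01; 35 0.01 -1.54 0.17 -6.64 0 0.01; 35 0.01 -1.55 -0.01 -6.64 0 0.01; 35 0 -3.25 0 0 0 0; 35 0 -3.25 0 0 0 0; 35 0 -3.25 0 0 0 0; 35 0 -3.25 0 0 0 0
```

View pics/s4c.png

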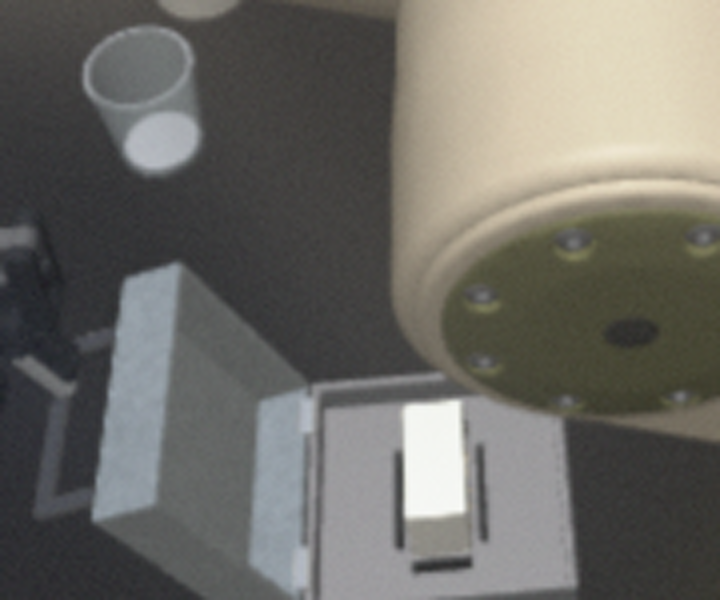

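Run:
```python
from plan import *
p,R,s=cur()
steps([(loc(CASE,.16,0,.21),down(CASE[2]),4),(loc(CASE,.13,0,.23),down(CASE[2]),1),(loc(CASE,0,0,.23),down(CASE[2]),4)],60)
```

```text
60 0 -0.78 -0.92 -4.94 0 0.01; 60 0 -0.7 -0.98 -4.94 0 0.01; 60 0 -0.61 -1.04 -4.94 0 0.01; 60 0 -0.52 -1.09 -4.94 0 0.01; 60 0 -3 -2 0 0 0; 60 0 -3.25 0 0 0 0; 60 0 -3.25 0 0 0 0; 60 0 -3.25 0 0 0 0; 60 0 -3.25 0 0 0 0
```

Call:
{"op": "play_rows", "data": {
  "series": "35 0 -0.8 -0.9 -5 0 0; 35 0 -0.7 -1 -5 0 0; 35 0 -0.6 -1.05 -5 0 0; 35 0 -0.5 -1.1 -4.8 0 0; 35 0 -3 -2 0 0 0; 60 0 -3.25 0 0 0 0; 60 0 -3.25 0 0 0 0; 60 0 -3.25 0 0 0 0; 60 0 -3.25 0 0 0 0; 60 0 0 0 0 0 0"
}}

```text
clock: 8.98
tcp_pos: [0.5118, 0.2201, 0.234]
orientation: [-0.005, 0.596, 0.803, -0.007]
wrist_force: [0.2, 0.8, -0.6]
finger_gap: 0.0518
```

Run:
```python
from plan import *
p,R,s=cur();print(p,s['wrist_force'],s['finger_gap'],s['joint_pos'].round(2),R.as_matrix().round(3).tolist())
sd=snap('side','s5');crop(sd,180,200,180,150,4,'s5c')
t=snap('top','t5');crop(t,160,130,160,120,5,'t5c')
steps([(loc(CASE,0,0,.10),down(CASE[2]),4)],60)
```

```text
[0.51177339 0.22006688 0.23402185] [ 0.21188099  0.84049095 -0.61632784] 0.05175452602391391 [ 0.26  0.3  -0.02  1.27 -0.    1.54] [[-0.29, 0.957, -0.016], [0.957, 0.29, -0.005], [0.0, -0.017, -1.0]]
60 0.01 -0.08 3.34 -0.23 0 0.01; 60 0.01 -0.1 3.34 -0.23 0 0.01; 60 0.01 -0.11 3.34 -0.23 0 0.01; 60 0.01 -0.12 3.34 -0.23 0 0.01
```

View pics/s5c.png

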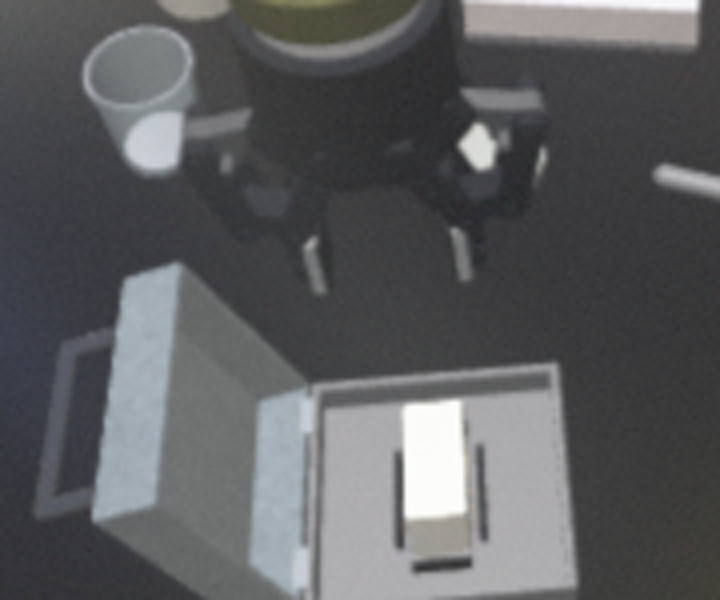

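View pics/t5c.png

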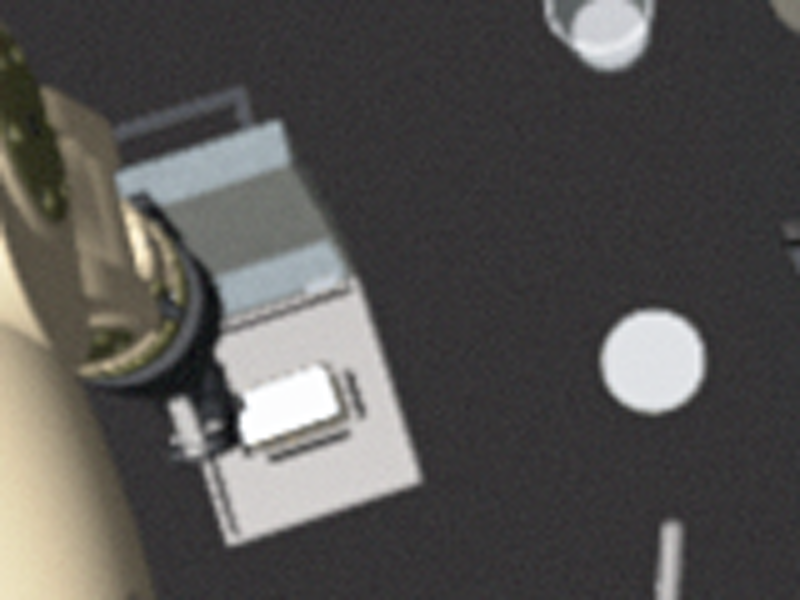

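Run:
```python
from fit import *
from plan import CASE
L=[(a*.015,b*.03,.054) for a,b in((1,1),(1,-1),(-1,-1),(-1,1))]
uv=[((u+.5)/4-.5+180,(v+.5)/4-.5+200) for u,v in [(405,520),(403,403),(461,401),(465,514)]]
p,r=fit([('side',L,uv)],[.5,.22,.29]);print(p,r.round(1).tolist(),CASE)
```

```text
[0.5070041  0.22100501 0.29328015] [[-0.4, -0.2], [-0.1, 0.5], [0.2, -0.2], [0.3, -0.0]] [0.5087 0.2192 0.2935]
```

Call:
{"op": "play_rows", "data": {
  "series": "60 0 -0.1 3.3 -0.25 0 0; 60 0 -0.1 3.3 -0.25 0 0; 60 0 -0.1 3.4 -0.25 0 0; 60 0 -0.1 3.4 -0.2 0 0; 60 0 0 0 0 0 0; 60 0 0 0 0 0 0"
}}

```text
clock: 9.82
tcp_pos: [0.5088, 0.2189, 0.0996]
orientation: [-0.0, 0.596, 0.803, -0.0]
wrist_force: [-0.0, 0.0, -0.6]
finger_gap: 0.0511
```

Run:
```python
from plan import *
p,R,s=cur();print(p,s['wrist_force'],s['finger_gap'],R.as_matrix().round(3).tolist())
steps([(loc(CASE,0,0,.047),down(CASE[2]),4)],60)
```

```text
[0.50881897 0.21890131 0.09963516] [-0.03646864  0.03107984 -0.6175456 ] 0.05112086988645995 [[-0.29, 0.957, -0.001], [0.957, 0.29, -0.0], [0.0, -0.001, -1.0]]
60 0.01 0 1.32 -0.02 0 0.01; 60 0.01 0 1.32 -0.02 0 0.01; 60 0.01 0 1.32 -0.02 0 0.01; 60 0.01 0 1.32 -0.02 0 0.01
```

Call:
{"op": "play_rows", "data": {
  "series": "60 0 0 1.3 0 0 0; 60 0 0 1.3 0 0 0; 60 0 0 1.3 0 0 0; 60 0 0 1.35 0 0 0; 60 0 0 0 0 0 0; 0 0 0 0 0 0 0; 0 0 0 0 0 0 0; 0 0 0 0 0 0 0; 0 0 0 0 0 0 0",
  "newtons": 40
}}

```text
clock: 10.95
tcp_pos: [0.5074, 0.2185, 0.0465]
orientation: [-0.001, 0.596, 0.803, -0.001]
wrist_force: [-0.4, -0.3, 0.8]
finger_gap: 0.0291
```

Call:
{"op": "play_rows", "data": {
  "series": "0 0 0 0 0 0 0; 0 0 0 -1 0 0 0; 0 0 0 -2 0 0 0; 0 0 0 -3 0 0 0; 0 0 0 -3 0 0 0; 0 0 0 -3 0 0 0; 0 0 0 -2 0 0 0; 0 0 0 0 0 0 0"
}}

```text
clock: 11.95
tcp_pos: [0.5086, 0.2189, 0.1881]
orientation: [0.0, 0.596, 0.803, 0.0]
wrist_force: [-1.4, 0.6, -0.0]
finger_gap: 0.0293
```

Run:
```python
from plan import *
p,R,s=cur();print(p,s['wrist_force'],s['finger_gap'],R.as_matrix().round(3).tolist())
print(proj('side',[p,p-[0,0,.039]]))
sd=snap('side','s6');crop(sd,240,190,150,150,4,'s6c')
steps([(loc(DOCK,0,0,.185),down(DOCK[2]),11)],0)
```

```text
[0.50861044 0.21886134 0.18814679] [-1.38303215  0.59098931 -0.03007723] 0.029270033221491427 [[-0.29, 0.957, 0.001], [0.957, 0.29, 0.0], [0.0, 0.001, -1.0]]
[[281.18379677 276.13219967]
 [283.19847625 287.87406773]]
0 -3.46 -0.99 0.02 -0.01 0 0.85; 0 -3.48 -0.94 0.02 -0.01 0 0.85; 0 -3.49 -0.89 0.02 -0.01 0 0.85; 0 -3.5 -0.84 0.02 -0.01 0 0.85; 0 -3.51 -0.79 0.02 -0.01 0 0.85; 0 -3.53 -0.73 0.02 -0.01 0 0.85; 0 -3.54 -0.68 0.02 -0.01 0 0.85; 0 -3.55 -0.63 0.02 -0.01 0 0.85; 0 -3.55 -0.57 0.02 -0.01 0 0.85; 0 -3.56 -0.52 0.02 -0.01 0 0.85; 0 -3.57 -0.47 0.02 -0.01 0 0.85
```

View pics/s6c.png

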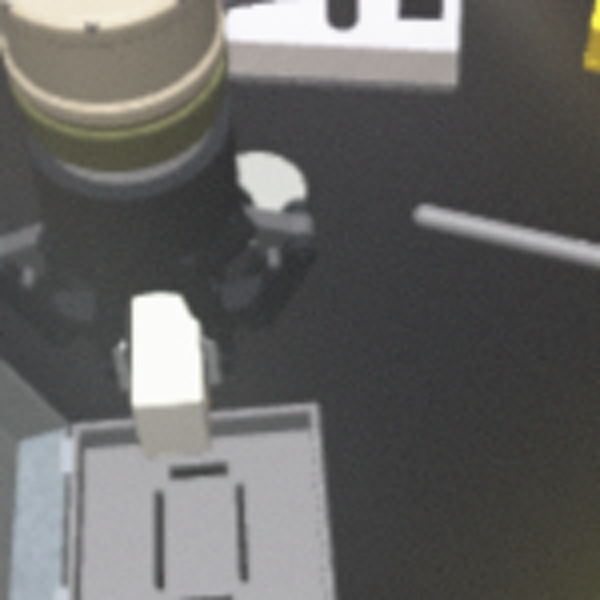

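Call:
{"op": "play_rows", "data": {
  "series": "0 -3.46 -1 0 0 0 0.85; 0 -3.5 -0.95 0 0 0 0.85; 0 -3.5 -0.9 0 0 0 0.85; 0 -3.5 -0.85 0 0 0 0.85; 0 -3.5 -0.8 0 0 0 0.85; 0 -3.53 -0.75 0 0 0 0.85; 0 -3.54 -0.7 0 0 0 0.85; 0 -3.55 -0.65 0 0 0 0.85; 0 -3.55 -0.6 0 0 0 0.85; 0 -3.56 -0.5 0 0 0 0.85; 0 -3.6 -0.4 0 0 0 0.85; 0 0 0 0 0 0 0"
}}

```text
clock: 13.5
tcp_pos: [0.5124, -0.1802, 0.1847]
orientation: [-0.002, 0.661, 0.751, -0.002]
wrist_force: [0.1, 0.4, -0.6]
finger_gap: 0.0293
```

Run:
```python
from plan import *
p,R,s=cur();print(p,s['wrist_force'],s['finger_gap'])
steps([(loc(DOCK,0,0,.10),down(DOCK[2]),5)],0)
```

```text
[ 0.51241531 -0.18017471  0.18471763] [ 0.11852287  0.37840548 -0.59206438] 0.02929880373817294
0 0.05 0.04 1.69 -0.05 -0.01 -0.03; 0 0.05 0.03 1.69 -0.05 -0.01 -0.03; 0 0.05 0.03 1.69 -0.05 -0.01 -0.03; 0 0.05 0.03 1.69 -0.05 -0.01 -0.03; 0 0.05 0.03 1.69 -0.05 -0.01 -0.03
```

Call:
{"op": "play_rows", "data": {
  "series": "0 0.05 0.04 1.9 0 0 0; 0 0.05 0.03 1.9 0 0 0; 0 0.05 0.03 1.9 0 0 0; 0 0.05 0.03 1.9 0 0 0; 0 0.05 0.03 1.9 0 0 0; 0 0 0 0 0 0 0; 0 0 0 0 0 0 0"
}}

```text
clock: 14.38
tcp_pos: [0.5139, -0.175, 0.0914]
orientation: [-0.001, 0.659, 0.752, -0.001]
wrist_force: [0.6, 0.4, -1.6]
finger_gap: 0.0296
```

Run:
```python
from plan import *
p,R,s=cur();print(p,s['wrist_force'],s['finger_gap'],R.as_matrix().round(3).tolist())
sd=snap('side','s7');crop(sd,275,135,100,85,7,'s7c')
t=snap('top','t7');crop(t,300,150,100,90,7,'t7c')
```

```text
[ 0.51392307 -0.17503226  0.09142719] [ 0.59571488  0.36820433 -1.61465117] 0.029574557535918044 [[-0.131, 0.991, -0.003], [0.991, 0.131, -0.0], [0.0, -0.003, -1.0]]
```

View pics/s7c.png

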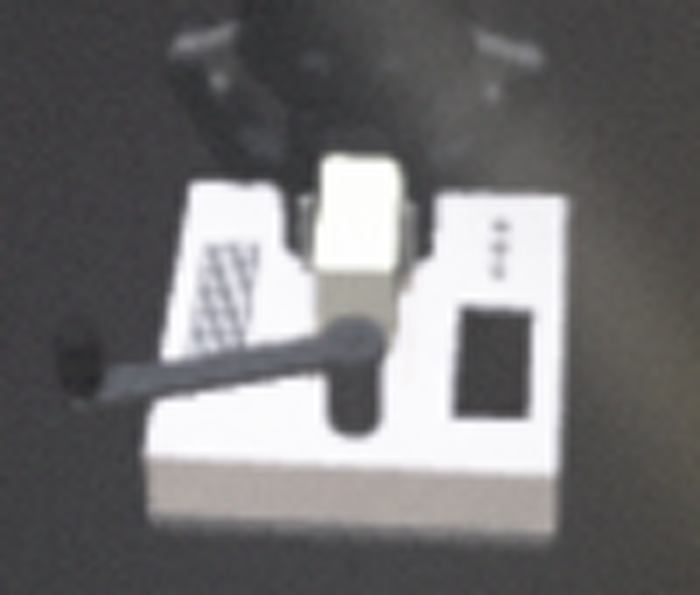

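View pics/t7c.png

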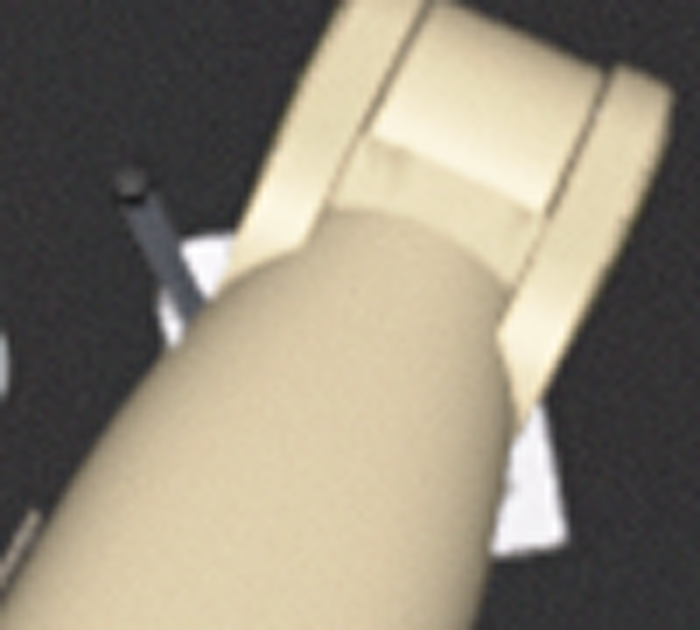

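Run:
```python
from fit import *
from plan import cur
p0,_,_=cur();zt=p0[2]-.0155+.023
uv=full([(313,269),(398,271),(402,158),(322,156)],275,135)
L=[(.015,.03,zt),(-.015,.03,zt),(-.015,-.03,zt),(.015,-.03,zt)]
p,r=fit([('side',L,uv)],[.51,-.17,.13]);print(p,r.round(1).tolist())
p,r=fit([('side',L[:2],uv[:2])],[.51,-.17,.13]);print(p,r.round(1).tolist())
# pocket & reader predicted with side pose
D=[(a*.075,b*.075,.04) for a,b in((1,1),(1,-1),(-1,-1),(-1,1))]
s=full([(147,457),(190,182),(568,197),(560,473)],275,135)
print(fit([('side',D,s)],[.5,-.15,.1]))
```

```text
[ 0.51237113 -0.17170066  0.16526854] [[0.1, -0.2], [-0.1, -0.2], [0.0, 0.2], [0.0, 0.3]]
[ 0.51202342 -0.17093809  0.15964514] [[0.1, 0.0], [-0.1, -0.0]]
(array([ 0.51120446, -0.17621165,  0.13870882]), array([[ 0.18394388, -0.17969844],
       [ 0.41931151,  0.30367734],
       [-0.44600681,  0.0311622 ],
       [-0.15662275, -0.01601076]]))
```

Call:
{"op": "play_rows", "data": {
  "series": "0 -0.41 -0.1 0 0 0 0.7; 0 0 0 0.5 0 0 0; 0 0 0 0.4 0 0 0; 0 0 0 0.3 0 0 0; 0 0 0 0 0 0 0; 0 0 0 0 0 0 0"
}}

```text
clock: 15.22
tcp_pos: [0.5135, -0.1797, 0.0793]
orientation: [-0.001, 0.664, 0.748, -0.001]
wrist_force: [0.5, 0.2, -0.4]
finger_gap: 0.0294
```

Call:
{"op": "play_rows", "data": {
  "series": "0 0 0 0.2 0 0 0; 0 0 0 0.2 0 0 0; 0 0 0 0.2 0 0 0; 0 0 0 0 0 0 0"
}}

```text
clock: 15.72
tcp_pos: [0.5132, -0.1796, 0.073]
orientation: [-0.001, 0.664, 0.748, -0.001]
wrist_force: [0.1, 0.8, -0.3]
finger_gap: 0.0295
```

In the mouth with no resistance; continue down.

Call:
{"op": "play_rows", "data": {
  "series": "0 0 0 0.2 0 0 0; 0 0 0 0.2 0 0 0; 0 0 0 0.2 0 0 0; 0 0 0 0.2 0 0 0; 0 0 0 0 0 0 0"
}}

```text
clock: 16.35
tcp_pos: [0.5133, -0.1796, 0.065]
orientation: [-0.001, 0.664, 0.748, -0.001]
wrist_force: [0.0, 1.2, -2.0]
finger_gap: 0.0297
```

Call:
{"op": "play_rows", "data": {
  "series": "0 0 0 0.1 0 0 0; 0 0 0 0.1 0 0 0; 0 0 0 0 0 0 0"
}}

```text
clock: 16.73
tcp_pos: [0.5134, -0.1797, 0.0633]
orientation: [-0.001, 0.664, 0.748, -0.001]
wrist_force: [-0.4, 1.7, -1.4]
finger_gap: 0.0292
```

Call:
{"op": "play_rows", "data": {
  "series": "0 0 0 0.1 0 0 0; 0 0 0 0.1 0 0 0; 0 0 0 0 0 0 0"
}}

```text
clock: 17.1
tcp_pos: [0.5135, -0.1797, 0.0625]
orientation: [-0.001, 0.664, 0.748, -0.001]
wrist_force: [-2.7, 3.0, 9.3]
finger_gap: 0.0295
```

Run:
```python
from plan import *
sd=snap('side','s8');crop(sd,275,135,100,85,7,'s8c')
```

```text
(no output)
```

View pics/s8c.png

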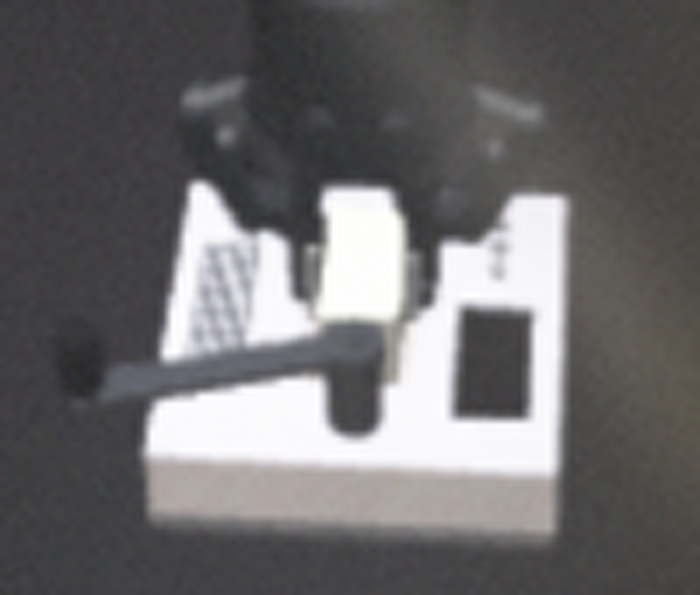

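Call:
{"op": "play_rows", "data": {
  "series": "20 0 0 0 0 0 0; 45 0 0 0 0 0 0; 60 0 0 0 0 0 0; 60 0 0 0 0 0 0; 60 0 0 -1 0 0 0; 60 0 0 -2 0 0 0; 60 0 0 -4 0 0 0; 60 0 0 -5 0 0 0; 60 0 0 -3 0 0 0; 60 0 0 0 0 0 0"
}}

```text
clock: 18.4
tcp_pos: [0.5156, -0.1805, 0.2149]
orientation: [0.002, 0.664, 0.748, -0.0]
wrist_force: [-0.4, 0.5, -0.3]
finger_gap: 0.0511
```

Run:
```python
from plan import *
print(cur()[0])
sd=snap('side','s9');crop(sd,275,135,100,85,7,'s9c')
```

```text
[ 0.51557864 -0.18053767  0.21489068]
```

View pics/s9c.png

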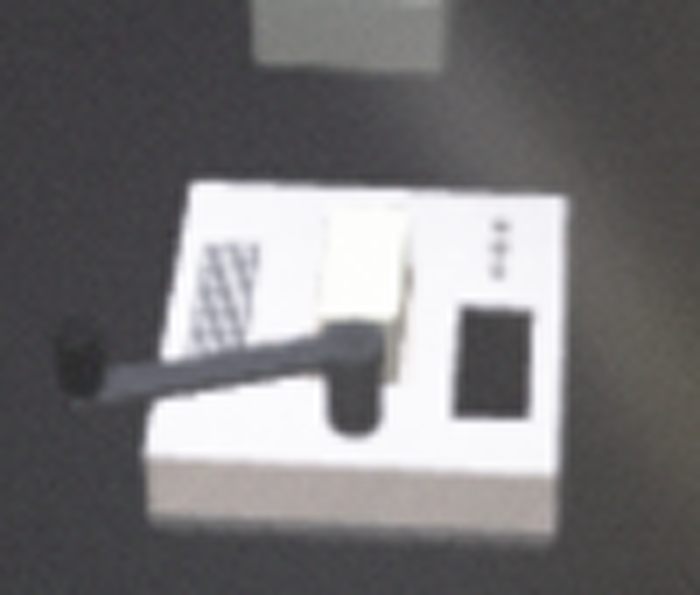

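Run:
```python
from fit import *
uv=full([(320,320),(402,321),(409,208),(328,207)],275,135)
for z in(.07,.075):
  L=[(.015,.03,z),(-.015,.03,z),(-.015,-.03,z),(.015,-.03,z)]
  p,r=fit([('side',L,uv)],[.51,-.17,.13]);print(z,p,r.round(1).tolist())
from plan import *
D=DOCK
pv=loc(D,0,.052,.077)
def knob(th,z):
    a=D[2]-np.pi/2+th;return pv[:2].tolist()+[z]+np.array([np.cos(a)*.098,np.sin(a)*.098,0])
for th in(1.8,1.87,1.95):print(th,knob(th,.109),(proj('top',[knob(th,.109)])-[310,165])*7,(proj('side',[knob(th,.095)])-[275,135])*7)
steps([(knob(1.89,.19),down(D[2]+1.89),11)],60)
```

```text
0.07 [ 0.51141513 -0.17647161  0.15947785] [[0.1, -0.3], [-0.0, -0.2], [-0.2, 0.3], [0.2, 0.2]]
0.075 [ 0.51028756 -0.17127366  0.15964812] [[0.0, -0.3], [0.0, -0.1], [-0.2, 0.3], [0.1, 0.2]]
1.8 [ 0.59850438 -0.09138896  0.109     ] [[77.27810574 66.55697274]] [[ 70.83564706 337.73781791]]
1.87 [ 0.59587017 -0.08505639  0.109     ] [[61.86933013 73.38727982]] [[ 73.09260078 351.1992492 ]]
1.95 [ 0.59232606 -0.07806554  0.109     ] [[44.89361281 82.47321629]] [[ 77.36136725 366.46428365]]
60 0.79 0.83 0.21 -0.01 0.01 -9.9; 60 0.63 0.95 0.21 -0.01 0.01 -9.9; 60 0.46 1.05 0.21 -0.01 0.01 -9.9; 60 0.27 1.11 0.21 -0.01 0.01 -9.9; 60 0.08 1.14 0.21 -0.01 0.01 -9.9; 60 -0.12 1.14 0.21 -0.01 0.01 -9.9; 60 -0.31 1.1 0.21 -0.01 0.01 -9.9; 60 -0.5 1.03 0.21 -0.01 0.01 -9.9; 60 -0.67 0.93 0.21 -0.01 0.01 -9.9; 60 -0.82 0.8 0.21 -0.01 0.01 -9.9; 60 -0.94 0.65 0.21 -0.01 0.01 -9.9
```

Call:
{"op": "play_rows", "data": {
  "series": "60 0.8 0.8 0.2 0 0 -9.9; 60 0.65 0.95 0.2 0 0 -9.9; 60 0.45 1.05 0.2 0 0 -9.9; 60 0.25 1.1 0.2 0 0 -9.9; 60 0.1 1.15 0.2 0 0 -9.9; 60 -0.1 1.15 0.2 0 0 -9.9; 60 -0.3 1.1 0.2 0 0 -9.9; 60 -0.5 1.05 0.2 0 0 -9.9; 60 -0.65 0.95 0.2 0 0 -9.9; 60 -0.8 0.8 0.2 0 0 -9.9; 60 -0.95 0.65 0.2 0 0 -9.9; 60 0 0 0 0 0 0"
}}

```text
clock: 19.95
tcp_pos: [0.5927, -0.0813, 0.1872]
orientation: [-0.003, -0.222, 0.975, 0.001]
wrist_force: [0.4, 0.2, 0.3]
finger_gap: 0.0514
```

```bash
cat >> plan.py <<'E'
pv=loc(DOCK,0,.052,.077)
def knob(th,z,r=.098):
    a=DOCK[2]-np.pi/2+th;return np.array([pv[0]+np.cos(a)*r,pv[1]+np.sin(a)*r,z])
E
python3 - <<'E'
from plan import *
p,R,s=cur();print(p,R.as_matrix()[:,1],s['finger_gap'],s['joint_pos'].round(2))
steps([(knob(1.9,.107),down(DOCK[2]+1.9),4)],60)
E
```

```text
[ 0.59273587 -0.08134543  0.18715995] [-0.43273106  0.90151898  0.00271248] 0.05142411277648631 [-0.27  0.39 -0.    1.19 -0.   -0.72]
60 -0.04 -0.05 2 0.04 -0.08 -0.17; 60 -0.04 -0.05 2 0.04 -0.08 -0.17; 60 -0.04 -0.05 2 0.04 -0.08 -0.17; 60 -0.03 -0.05 2 0.04 -0.08 -0.17
```

Call:
{"op": "play_rows", "data": {
  "series": "60 -0.04 -0.05 2 0 0 0; 60 -0.04 -0.05 2 0 0 0; 60 -0.04 -0.05 2 0 0 0; 60 -0.03 -0.05 2 0 0 0; 60 0 0 0 0 0 0"
}}

```text
clock: 20.58
tcp_pos: [0.5933, -0.0832, 0.1068]
orientation: [-0.004, -0.221, 0.975, 0.001]
wrist_force: [0.8, 0.1, -0.6]
finger_gap: 0.0515
```

Run:
```python
from plan import *
p,R,s=cur();print(p,s['wrist_force'])
sd=snap('side','s10');crop(sd,245,110,130,110,6,'s10c')
```

```text
[ 0.59328203 -0.08318313  0.10675727] [ 0.76346481  0.12881799 -0.63619441]
```

View pics/s10c.png

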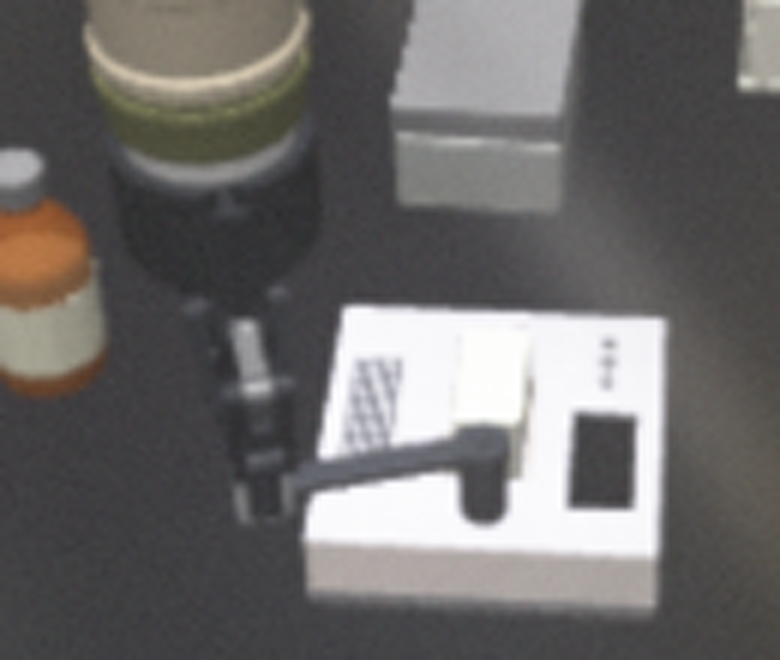

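Call:
{"op": "play_rows", "data": {
  "series": "28 0 0 0 0 0 0; 28 0 0 0 0 0 0; 28 0 0 0 0 0 0"
}}

```text
clock: 21.0
tcp_pos: [0.5958, -0.0834, 0.1097]
orientation: [-0.001, -0.222, 0.975, -0.0]
wrist_force: [0.1, 0.2, -0.0]
finger_gap: 0.0241
```

Run:
```python
from plan import *
p,R,s=cur();print(p,s['wrist_force'],s['finger_gap'])
N=13
steps([(knob(1.88-1.88*i/N,.107),down(DOCK[2]+1.88-1.88*i/N),1) for i in range(1,N+1)],28)
```

```text
[ 0.59582602 -0.08337463  0.10972682] [ 0.13091977  0.21455502 -0.03556291] 0.024064216171307825
28 0.18 -1.47 0.27 -0.01 -0.11 8.79; 28 0.1 -1.41 0 0 0 8.29; 28 0.1 -1.41 0 0 0 8.29; 28 0.1 -1.41 0 0 0 8.29; 28 0.1 -1.41 0 0 0 8.29; 28 0.1 -1.41 0 0 0 8.29; 28 0.1 -1.41 0 0 0 8.29; 28 0.1 -1.41 0 0 0 8.29; 28 0.1 -1.41 0 0 0 8.29; 28 0.1 -1.41 0 0 0 8.29; 28 0.1 -1.41 0 0 0 8.29; 28 0.1 -1.41 0 0 0 8.29; 28 0.1 -1.41 0 0 0 8.29
```

Call:
{"op": "play_rows", "data": {
  "series": "28 0.15 -1.45 0.2 0 0 8.7; 28 0.1 -1.41 0 0 0 8.3; 28 0.1 -1.41 0 0 0 8.3; 28 0.1 -1.41 0 0 0 8.3; 28 0.1 -1.41 0 0 0 8.3; 28 0.1 -1.41 0 0 0 8.3; 28 0.1 -1.41 0 0 0 8.3; 28 0 0 0 0 0 0"
}}

```text
clock: 22.0
tcp_pos: [0.589, -0.1792, 0.1074]
orientation: [-0.001, 0.282, 0.959, -0.001]
wrist_force: [0.6, -0.3, 0.9]
finger_gap: 0.0237
```

Run:
```python
from plan import *
p,R,s=cur();print(p,s['wrist_force'],s['finger_gap'])
d=p-pv;th0=np.arctan2(d[1],d[0])-DOCK[2]+np.pi/2;print(th0,np.hypot(d[0],d[1]))
sd=snap('side','s11');crop(sd,245,110,130,110,6,'s11c')
N=7
steps([(knob(th0*(1-i/N)-.03*i/N,.107),down(DOCK[2]+th0*(1-i/N)),1) for i in range(1,N+1)],28)
```

```text
[ 0.58900081 -0.179158    0.10736955] [ 0.55755665 -0.25347531  0.91074937] 0.023690394697815732
0.8656010690940491 0.09801351858629012
28 0.08 -1.3 0.04 -0.12 -0.1 7.33; 28 0.09 -1.25 0 0 0 7.09; 28 0.09 -1.25 0 0 0 7.09; 28 0.1 -1.25 0 0 0 7.09; 28 0.1 -1.25 0 0 0 7.09; 28 0.11 -1.25 0 0 0 7.09; 28 0.11 -1.25 0 0 0 7.09
```

View pics/s11c.png

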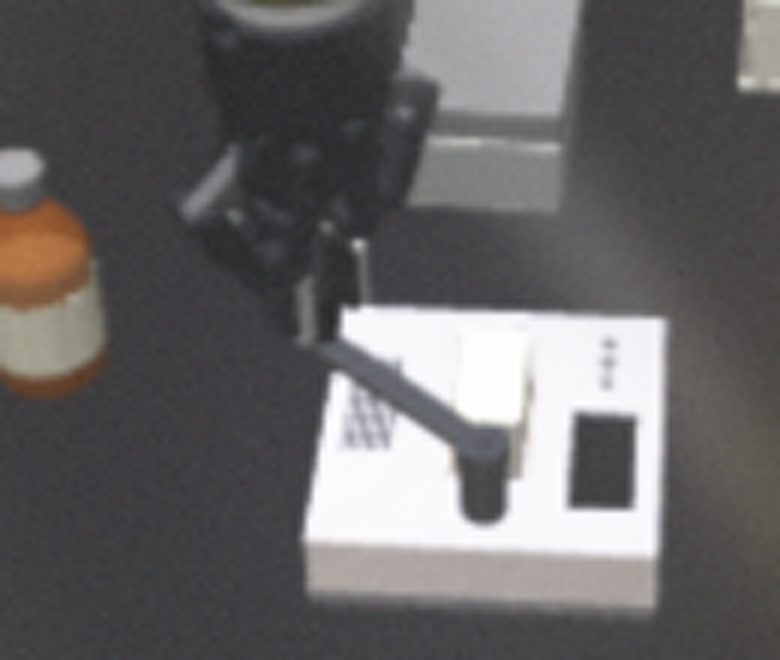

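Lever follows and is about to pass over the cartridge. Continue.

Call:
{"op": "play_rows", "data": {
  "series": "28 0.08 -1.28 0 0 0 7.2; 28 0.09 -1.25 0 0 0 7.1; 28 0.09 -1.25 0 0 0 7.1; 28 0.1 -1.25 0 0 0 7.1; 28 0.1 -1.25 0 0 0 7.1; 28 0.1 -1.25 0 0 0 7.1; 28 0.1 -1.25 0 0 0 7.1; 28 0 0 0 0 0 0"
}}

```text
clock: 23.05
tcp_pos: [0.5164, -0.2226, 0.1076]
orientation: [-0.001, 0.659, 0.752, -0.001]
wrist_force: [-0.2, 0.6, 0.2]
finger_gap: 0.0239
```

Run:
```python
from plan import *
p,R,s=cur();print(p,s['wrist_force'],s['finger_gap'],R.as_matrix()[:,1])
d=p-pv;th0=np.arctan2(d[1],d[0])-DOCK[2]+np.pi/2;print(th0,np.hypot(d[0],d[1]))
```

```text
[ 0.51635106 -0.22258453  0.10755094] [-0.21250544  0.56648237  0.22689434] 0.0239473559354661 [ 0.99128624  0.13169207 -0.00296482]
-0.031176131922199257 0.09722009531593472
```

Push on, in small steps, until the stop gives force.

Call:
{"op": "play_rows", "data": {
  "series": "28 0 -0.2 0 0 0 0; 28 0 0 0 0 0 0"
}}

```text
clock: 23.3
tcp_pos: [0.5152, -0.2232, 0.1075]
orientation: [-0.001, 0.659, 0.752, -0.001]
wrist_force: [0.4, 0.3, -0.1]
finger_gap: 0.024
```

Call:
{"op": "play_rows", "data": {
  "series": "28 0 -0.2 0 0 0 0; 28 0 0 0 0 0 0"
}}

```text
clock: 23.55
tcp_pos: [0.5148, -0.2233, 0.1076]
orientation: [0.0, 0.659, 0.752, 0.001]
wrist_force: [6.8, 2.8, -2.5]
finger_gap: 0.0238
```

Call:
{"op": "play_rows", "data": {
  "series": "28 0 0.2 0 0 0 0; 50 0 0 0 0 0 0; 50 0 0 0 0 0 0; 50 0 0 0 0 0 0; 50 0 0 -2 0 0 0; 50 0 0 -3 0 0 0; 50 0 0 -4 0 0 0; 50 -4 -3 -2 0 0 0; 50 -5 -4 0 0 0 0; 50 -5 -4 0 0 0 0; 50 0 0 0 0 0 0; 50 0 0 0 0 0 0"
}}

```text
clock: 25.05
tcp_pos: [0.425, -0.3736, 0.2175]
orientation: [-0.001, 0.661, 0.751, -0.001]
wrist_force: [0.6, 0.5, -0.1]
finger_gap: 0.0425
```

Run:
```python
from plan import *
p,R,s=cur();print(p,s['wrist_force'],s['finger_gap'],s['qvel'])
sd=snap('side','s12');crop(sd,275,135,100,85,7,'s12c')
t=snap('top','t12')
from fit import *
def knob_px():
  for th in(0,.06,.12):print(th,(proj('side',[knob(th,.109)])-[275,135])*7,(proj('top',[knob(th,.109)])))
knob_px()
```

```text
[ 0.42500121 -0.37355811  0.21751985] [ 0.60419598  0.49334749 -0.06191863] 0.04245813710828229 [ 0.03486673 -0.0052939  -0.00578719  0.00207563  0.00017946 -0.00107847]
0 [[364.8580281   98.99983515]] [[368.5083755  200.71815228]]
0.06 [[349.30956196  98.69879979]] [[368.09097204 198.69076211]]
0.12 [[333.75019431  98.99817767]] [[367.55231227 196.6924794 ]]
```

View pics/s12c.png

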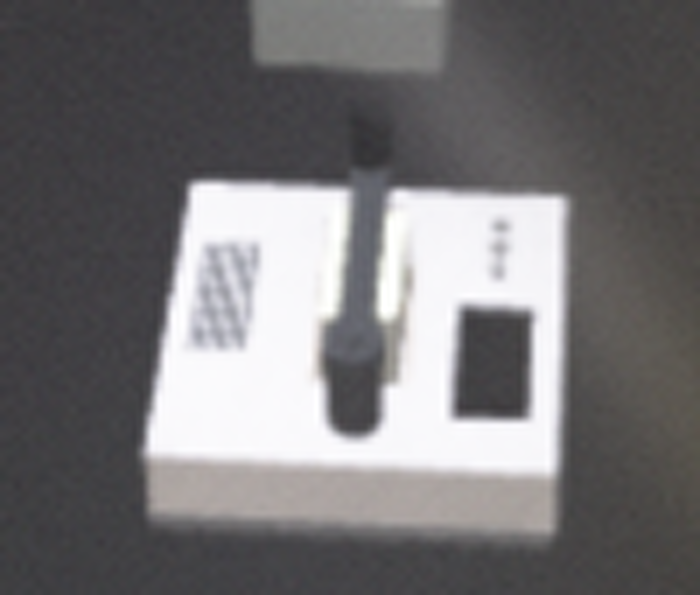

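View pics/t12.png

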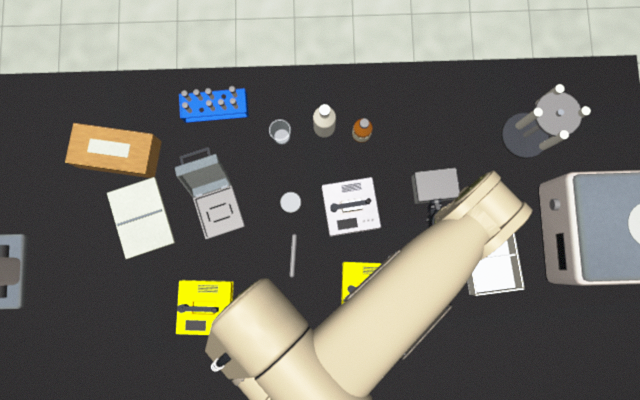

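View pics/s12.png

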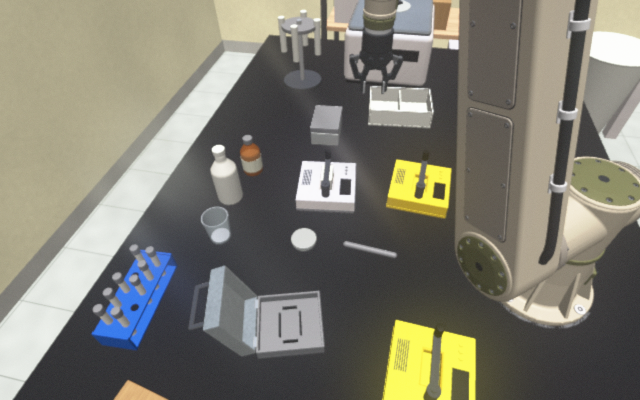

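```bash
python3 -c "
from workcell import workorder
print(workorder.hand_in())"
```

```text
the job is handed in; nothing more can be done
None
```

The job is handed in at about 25 s of the 64 s allowed. The hand-in reports no verdict.

**What I did**
- **Lid:** I gripped the bar and swung the lid to about 1.83 rad. After I let go it stayed open; the pictures show it leaning back past vertical.
- **Cartridge:** I lifted it out of the case and lowered it into the white reader in 1–2 mm steps. It met the pocket floor at the expected height, with about 9 N on the wrist.
- **Lever:** I swung it from about 1.9 rad until it met its stop, with about 7 N at the fingers. Then I opened the gripper and moved it clear.

**Last checks**
- **Cartridge position:** in the side camera it was within about 0.5 mm of the reader's centre sideways and at home height. I measured this before shutting the lever.
- **Cartridge angle:** the picture fit put it about 0.02 rad off the reader's axis, against a limit of 0.12 rad.
- **Lever:** the side picture puts the knob at its shut position, about 0 rad.
- **Robot and bystanders:** the gripper was clear, with under 1 N on the wrist. The bystanders looked unmoved in the last pictures, but I did not measure them.

**Disagreements:** the two cameras differed by about 4 mm in x and 2 mm in y, and by 0.016 rad on the reader's yaw. I worked from the average of the two, and set the final placing from how the cartridge sat relative to the reader in the side camera. The wrist force reached about 20 N part-way through the lid swing; widening the arc by about 1.5 mm brought it down.

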